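# Restock the reagent stand in matching order

## Robot

A 6-joint arm with a two-finger parallel gripper is mounted at the origin on the work surface. World frame = base frame: x ahead of the robot, y to its left, z up, the work surface at z = 0. Lengths are in m, angles in rad, forces in N, time in s.
With the tool pointing down it reaches from about 0.3 to 0.775 m from the base axis. Payload 14.6 kg.
Tool frame: the origin (TCP) lies at the very end of the fingers, on their centre line; the grasp point (between the pads) lies 19 mm behind it; x points along the fingers, y is the direction in which the jaws open and shut, and the axes are right-handed (so a half turn about x gives the same grasp; the last joint's range is limited). The gripper opens to 94 mm and grips with 3 to 60 N. Pads are 16 mm wide; open, the fingers measure 119 mm over their backs; the gripper's body (75 mm by 177 mm) begins 78 mm behind the grasp point.
Start: joints at [-1.322, 0.3, 1.521, -0, 1.321, -0.067], TCP at [0.171, -0.523, 0.205] pointing down, gripper open.
Joint ranges: [-3.03, 3.03], [-0.79, 2.21], [0.23, 2.52], [-1.04, 4.18], [0, 3.07], [-2.55, 2.55]. Speed limits (rad/s): [2.22, 2.22, 2.57, 3.14, 3.14, 3.14].

## Interface

Orientations are given as [roll, pitch, yaw] about the fixed x, y, z axes, in that order (R = Rz(yaw) Ry(pitch) Rx(roll)).
In Python, from station import ctrl, viewer, hand_in gives the robot as it stands. The module is installed in compiled form; this text tells all that it offers.
- The arm moves only by the tool play_rows, never from a script. Its argument "deltas" is a list that holds one entry, the list of rows, each a list of 7 numbers: the shift along the tool's x, y, z in mm, then the turn, a rotation vector about the tool's x, y, z in rad, then the finger opening in mm, from 0 to 94. In form: [[[dx, dy, dz, ax, ay, az, gripper], ...]]. A call has 1 to 10 rows; each row shifts and turns the commanded pose from where the row before left it, along the tool's axes as they then stand; what a row does not reach is not made up. A row lasts 1/10 s, in which the tool goes at most 50 mm and 8.59 degrees, less where a joint would pass 70% of its speed; a pose out of reach is approached as far as the arm can. A call with a gripper value outside its range is refused whole. The fingers move at their own pace and stop on an object; "grip_force" is the grip in N (left out, the last holds). Time passes only in rows, so rows that do not move let the fingers close. It gives the time, the measured TCP pose, the force and the opening at its end, in the units of the state.
- ctrl.get_obs(): the state, without advancing time (a new reading comes with each control period).
- viewer.camera(name): name is "scene" or "top"; returns a dict with "img" (480x640x3 uint8, red, green, blue), "fx", "fy", "cx", "cy" (pixels), "rvec" (rotation vector, rad) and "tvec" (3), from world to camera coordinates, as OpenCV has them. Camera axes: x right, y down, z forward; pixel columns grow to the right and rows downward; lengths in m; the calibration is good to about 2 mm. A picture is of the moment at which its call begins. There is no depth.
- hand_in(): hands the job in, once; it reports no verdict.
The state is a dict: "time_s": time; "qpos": joint angles; "joint_vel": joint speeds; "tau": joint torques, N m; "ee_pos": TCP position; "eef_rot": TCP orientation; "force": force on the tool from outside, world axes, zero at the start; "moment": the same for the moment, N m; "grip_width": finger opening in m.
Only numpy, scipy, OpenCV 4.12 (cv2) and the standard library are available. Lean on these libraries where they do the work, as an engineer would, in place of code of your own. Each camera call takes 0.05 s, during which the arm holds its last target.

## Task

Restock the reagent stand: move the four fresh bottles from the grey carry rack to the empty back step of the black bench stand, in the same order as the opened bottles on its front step, so that each fresh bottle stands directly behind the opened bottle of its own kind. Set each one down upright in its compartment without dropping it, and leave the opened bottles standing where they are.

Things in the scene. Friction and masses are not known exactly. Their poses are not given: they have to be found in the camera images.
- new_dropper: Fresh small round amber glass dropper bottle with black cap ring and black rubber teat: 30 mm diameter up to 50 mm height, narrower above, 84 mm tall overall, about 45 g, closed and rigid. Loose, standing upright at the start in one of the four compartments of the carry rack. Origin at the centre of its underside, z up.
- new_pot: Fresh squat white wide-mouth pot with a ribbed screw cap as wide as the pot: 44 mm diameter over its whole height, 56 mm tall, about 80 g, closed and rigid. Loose, standing upright at the start in one of the four compartments of the carry rack. Origin at the centre of its underside, z up.
- new_square: Fresh white bottle of square section, 36 x 36 mm up to 56 mm height, with one round 20 mm screw cap in the middle, 82 mm tall overall, about 75 g, closed and rigid. Loose, standing upright at the start in one of the four compartments of the carry rack, its sides roughly square to the rack. Origin at the centre of its underside, z up.
- new_oblong: Fresh low white reagent cassette of oblong section, 24 mm (its x axis) by 46 mm (its y axis) up to 44 mm height, with two 18 mm caps side by side on top, 55 mm tall overall, about 60 g, closed and rigid. Loose, standing upright at the start in one of the four compartments of the carry rack, its sides roughly square to the rack. Origin at the centre of its underside, z up.
- open_dropper: The opened bottle of the same kind, shape and size as new_dropper. Loose, standing upright in one of the four front compartments of the bench rack. Origin at the centre of its underside, z up.
- open_pot: The opened bottle of the same kind, shape and size as new_pot. Loose, standing upright in one of the four front compartments of the bench rack. Origin at the centre of its underside, z up.
- open_square: The opened bottle of the same kind, shape and size as new_square. Loose, standing upright in one of the four front compartments of the bench rack. Origin at the centre of its underside, z up.
- open_oblong: The opened bottle of the same kind, shape and size as new_oblong. Loose, standing upright in one of the four front compartments of the bench rack. Origin at the centre of its underside, z up.
- carry_rack: Grey plastic tray, fixed, one row of four compartments along y. 84 mm (x) by 278 mm (y), plus a finger ledge 22 mm further out at each end. Walls and dividers 6 mm thick, 18 mm high over the bench; floor 8 mm high. Compartments 76 (x) by 62 mm (y) inside, centres at x = 0, y = -102, -34, 34, 102 mm. Origin: centre of underside, -x side towards the robot.
- bench_rack: Black two-step stand, fixed, 170 (x) by 278 mm (y). Low front step (-x, robot side): floor 10 mm over bench, opened bottles. Back step (+x): floor 45 mm over bench, empty. Four 76 (x) by 62 mm (y) compartments on each, centres at x = -41 (front) and +41 mm (back), y = -102, -34, 34, 102 mm; 6 mm walls and dividers rise 10 mm over the floor. Origin: centre of underside, z up.
Mind the look-alikes: they are no part of the job. Leave any pink, red or yellow look-alike of the open_pot alone.

How it is judged:
At the end, for the whole second after the job is handed in: Each fresh bottle stands released, upright and at rest on a back-step floor (within 5 mm), behind the opened bottle of its kind: within 24 mm of the column centre along the stand and 28 mm in depth; opened bottles still stand upright in their front compartments (((y of new_dropper in the frame of bench_rack between -0.126 and -0.078 m and y of open_dropper in the frame of bench_rack between -0.126 and -0.078 m) or (y of new_dropper in the frame of bench_rack between -0.058 and -0.01 m and y of open_dropper in the frame of bench_rack between -0.058 and -0.01 m) or (y of new_dropper in the frame of bench_rack between 0.01 and 0.058 m and y of open_dropper in the frame of bench_rack between 0.01 and 0.058 m) or (y of new_dropper in the frame of bench_rack between 0.078 and 0.126 m and y of open_dropper in the frame of bench_rack between 0.078 and 0.126 m)) and x of new_dropper in the frame of bench_rack between 0.013 and 0.069 m and z of new_dropper in the frame of bench_rack between 0.04 and 0.05 m and angle between each of new_dropper, open_dropper, new_pot, open_pot, new_square, open_square, new_oblong, open_oblong's own z axis and vertical below 0.08 rad and linear speed of each of new_dropper, open_dropper, new_pot, open_pot, new_square, open_square, new_oblong, open_oblong below 0.02 m/s and angular speed of each of new_dropper, new_pot, new_square, new_oblong below 0.2 rad/s and contact force between the fingers and new_dropper below 0.05 N and x of open_dropper in the frame of bench_rack between -0.069 and -0.013 m and z of open_dropper in the frame of bench_rack between 0.005 and 0.015 m and ((y of new_pot in the frame of bench_rack between -0.126 and -0.078 m and y of open_pot in the frame of bench_rack between -0.126 and -0.078 m) or (y of new_pot in the frame of bench_rack between -0.058 and -0.01 m and y of open_pot in the frame of bench_rack between -0.058 and -0.01 m) or (y of new_pot in the frame of bench_rack between 0.01 and 0.058 m and y of open_pot in the frame of bench_rack between 0.01 and 0.058 m) or (y of new_pot in the frame of bench_rack between 0.078 and 0.126 m and y of open_pot in the frame of bench_rack between 0.078 and 0.126 m)) and x of new_pot in the frame of bench_rack between 0.013 and 0.069 m and z of new_pot in the frame of bench_rack between 0.04 and 0.05 m and contact force between the fingers and new_pot below 0.05 N and x of open_pot in the frame of bench_rack between -0.069 and -0.013 m and z of open_pot in the frame of bench_rack between 0.005 and 0.015 m and ((y of new_square in the frame of bench_rack between -0.126 and -0.078 m and y of open_square in the frame of bench_rack between -0.126 and -0.078 m) or (y of new_square in the frame of bench_rack between -0.058 and -0.01 m and y of open_square in the frame of bench_rack between -0.058 and -0.01 m) or (y of new_square in the frame of bench_rack between 0.01 and 0.058 m and y of open_square in the frame of bench_rack between 0.01 and 0.058 m) or (y of new_square in the frame of bench_rack between 0.078 and 0.126 m and y of open_square in the frame of bench_rack between 0.078 and 0.126 m)) and x of new_square in the frame of bench_rack between 0.013 and 0.069 m and z of new_square in the frame of bench_rack between 0.04 and 0.05 m and contact force between the fingers and new_square below 0.05 N and x of open_square in the frame of bench_rack between -0.069 and -0.013 m and z of open_square in the frame of bench_rack between 0.005 and 0.015 m and ((y of new_oblong in the frame of bench_rack between -0.126 and -0.078 m and y of open_oblong in the frame of bench_rack between -0.126 and -0.078 m) or (y of new_oblong in the frame of bench_rack between -0.058 and -0.01 m and y of open_oblong in the frame of bench_rack between -0.058 and -0.01 m) or (y of new_oblong in the frame of bench_rack between 0.01 and 0.058 m and y of open_oblong in the frame of bench_rack between 0.01 and 0.058 m) or (y of new_oblong in the frame of bench_rack between 0.078 and 0.126 m and y of open_oblong in the frame of bench_rack between 0.078 and 0.126 m)) and x of new_oblong in the frame of bench_rack between 0.013 and 0.069 m and z of new_oblong in the frame of bench_rack between 0.04 and 0.05 m and contact force between the fingers and new_oblong below 0.05 N and x of open_oblong in the frame of bench_rack between -0.069 and -0.013 m and z of open_oblong in the frame of bench_rack between 0.005 and 0.015 m); the robot touches nothing.
It fails at once if an opened bottle is shifted more than 20 mm or tipped (distance of any of open_dropper, open_pot, open_square, open_oblong from where it was at the start of the episode above 0.02 m or angle between any of open_dropper, open_pot, open_square, open_oblong's own z axis and vertical above 0.35 rad).
It fails at once if a fresh bottle is dropped (falls free of the fingers at over 0.7 m/s, some 25 mm of fall) ((linear speed of new_dropper above 0.7 m/s and contact force between the fingers and new_dropper below 0.05 N) or (linear speed of new_pot above 0.7 m/s and contact force between the fingers and new_pot below 0.05 N) or (linear speed of new_square above 0.7 m/s and contact force between the fingers and new_square below 0.05 N) or (linear speed of new_oblong above 0.7 m/s and contact force between the fingers and new_oblong below 0.05 N)).
It also fails if it takes over 112 s, if anything falls off the work surface, if the arm or the gripper's body presses on something with over 40 N, if the wrist force passes 120 N, or if a joint passes its speed limit or range.

## Working session

There is one attempt and no reset: what is moved stays moved. The work goes in short steps, Python scripts to look and compute and a tool call to move; the robot and the scene stay as the last step left them, time stands still between calls to the robot, and variables do not carry over. Pictures are saved under pics/ and viewed, and the job is handed in when it is done.

Besides the shell and the picture viewer there is one more tool, called after "Emit:" as name([rows], argument=value, ...), one row to a line, values as JSON. play_rows: Moves the arm, as the interface text tells. Its arguments: {"type":"object","properties":{"deltas":{"type":"array","items":{"type":"array","items":{"type":"array","items":{"type":"number"}}}},"grip_force":{"type":"number"}},"required":["deltas"]}

```bash
mkdir -p pics
cat > h.py <<'E'
import numpy as np, cv2
from station import ctrl, viewer, hand_in
def cam(n):
    c=viewer.camera(n); R,_=cv2.Rodrigues(np.array(c['rvec'],float)); return c,R,np.array(c['tvec'],float).ravel()
def save(c,fn): cv2.imwrite('pics/'+fn,cv2.cvtColor(c['img'],cv2.COLOR_RGB2BGR))
def ray(c,R,t,u,v,z):
    d=R.T@np.array([(u-c['cx'])/c['fx'],(v-c['cy'])/c['fy'],1]); o=-R.T@t
    return o+d*(z-o[2])/d[2]
def proj(c,R,t,p):
    q=R@np.array(p)+t; return c['fx']*q[0]/q[2]+c['cx'],c['fy']*q[1]/q[2]+c['cy']
E
python3 - <<'E'
from h import *
for n in('scene','top'):
    c,R,t=cam(n); save(c,n+'0.png'); print(n,c['fx'],c['cx'],c['cy'],-R.T@t,R[2])
o=ctrl.get_obs(); print(o)
E
```

```text
scene 624.8271682100702 320.75204397987414 236.41555576795784 [ 1.23469312 -0.48906941  0.73967164] [-0.67958044  0.42154335 -0.60039289]
top 504.9232616320065 321.1507660119533 240.18360170229934 [0.32113804 0.0022753  0.90355032] [ 0.16085366 -0.0252417  -0.98665544]
{'time_s': 0.1, 'qpos': array([-1.32159461e+00,  3.00392512e-01,  1.52147943e+00, -3.10897127e-06,
        1.32069504e+00, -6.65705211e-02]), 'joint_vel': array([ 1.91393627e-04, -8.89242056e-04, -1.74928348e-03,  1.28232543e-03,
       -5.24607263e-05, -1.62472886e-03]), 'tau': array([ 9.89371911e-04, -5.32648265e+01, -3.53284764e+01,  7.09819794e-02,
        2.35219690e-02, -7.33900970e-05]), 'ee_pos': array([ 0.17076084, -0.52259079,  0.20497244]), 'eef_rot': array([-1.63427602,  1.56982199,  1.82308964]), 'force': array([-0.22884698,  0.92019901, -0.3166561 ]), 'moment': array([-0.00729008,  0.04761732,  0.015163  ]), 'grip_width': 0.09370456995121908}
```

View pics/scene0.png

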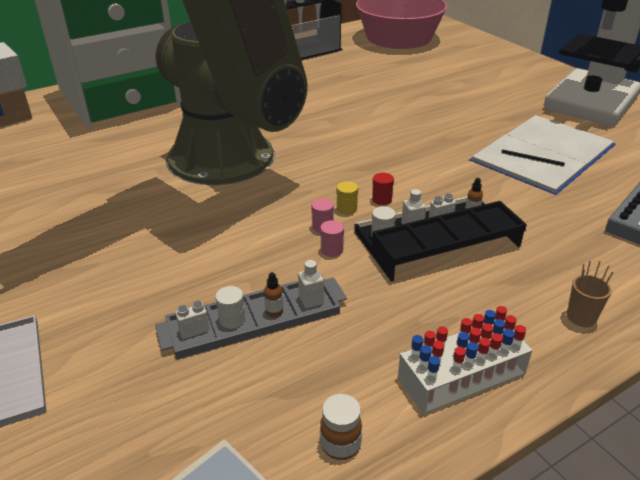

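View pics/top0.png

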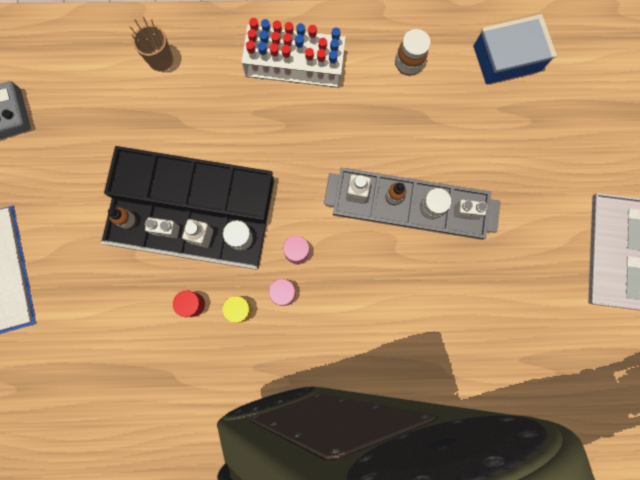

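The scene picture shows the bench stand at (440,235), the carry rack at (250,315) and the pink, yellow and red look-alikes at (320-385,190-240).

In the top picture:
- **Front step, left to right:** dropper (121,216), oblong (159,226), square (197,232), pot (237,235).
- **Carry rack, left to right:** square (359,187), dropper (397,191), pot (437,201), oblong (473,207).
- **Could be taken for new_pot:** pink (296,249) and (282,292), yellow (236,309), red (187,303), the amber jar with a white lid (413,45), and the opened pot (237,235). I choose the white pot at (437,201) in the rack.

Next, close crops.

Run:
```python
from h import *
c,R,t=cam('top'); im=cv2.cvtColor(c['img'],cv2.COLOR_RGB2BGR)
cv2.imwrite('pics/cropA.png',cv2.resize(im[155:250,315:505],None,fx=4,fy=4,interpolation=cv2.INTER_CUBIC))
cv2.imwrite('pics/cropB.png',cv2.resize(im[135:280,90:290],None,fx=4,fy=4,interpolation=cv2.INTER_CUBIC))
```

```text
(no output)
```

View pics/cropA.png

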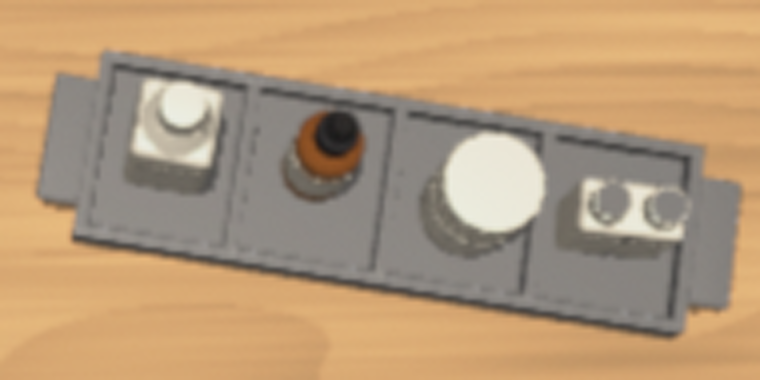

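View pics/cropB.png

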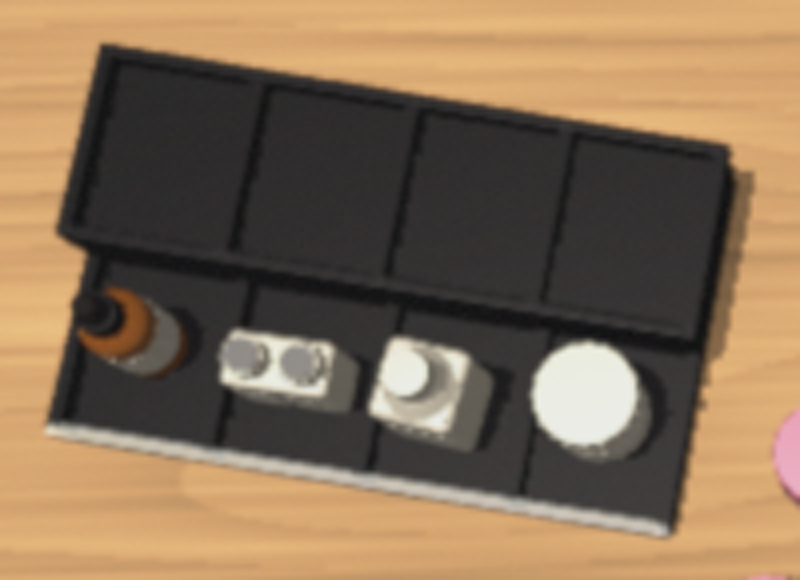

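Run:
```python
from h import *
c,R,t=cam('top')
def P(X,Y,z,o): return ray(c,R,t,(X+.5)/4-.5+o[0],(Y+.5)/4-.5+o[1],z)
A=(315,155);B=(90,135)
def rack(name,pts,z,o,dx,dy):
    p=[P(*q,z,o)[:2] for q in pts]; tl,tr,br,bl=p
    print(name,np.round(p,4).tolist(),'len',np.linalg.norm(tl-tr),np.linalg.norm(bl-br),'wid',np.linalg.norm(tl-bl),np.linalg.norm(tr-br))
    m=sum(p)/4; d=(tl-tr)+(bl-br); print(' centre',m,'yaw of +y axis minus 90deg',np.degrees(np.arctan2(d[1],d[0]))-90); return m,d/np.linalg.norm(d)
m,y=rack('carry',[(105,52),(703,147),(682,330),(75,235)],.018,A,84,278)
x=np.array([y[1],-y[0]])
def rel(p): d=p[:2]-m; return np.round([d@x,d@y],4)
for n,X,Y,z in [('square',184,107,.09),('dropper',338,130,.092),('pot',495,185,.064),('obl1',609,203,.063),('obl2',666,210,.063)]:
    p=P(X,Y,z,A); print(n,np.round(p,4),rel(p))
for n,q in [('sqtop',[(140,78),(222,85),(212,160),(132,153)]),('obtop',[(583,178),(690,190),(683,242),(578,232)])]:
    pp=[P(*k,.064 if n=='sqtop' else .052,A) for k in q]; print(n,np.round(sum(pp)/4,4),rel(sum(pp)/4),[np.round(np.linalg.norm(pp[i]-pp[i-1]),4) for i in range(4)], [round(np.degrees(np.arctan2(*(pp[0]-pp[1])[1::-1])),1)])
m,y=rack('bench back',[(103,45),(728,147),(697,340),(62,233)],.055,B,88,278)
x=np.array([y[1],-y[0]]); o=m-x*.041
print('bench origin',o)
for n,yy in zip(['pot','square','oblong','dropper'],(-.102,-.034,.034,.102)):
    print('target',n,np.round(o+x*.041+y*yy,4), 'open',np.round(o-x*.041+y*yy,4))
m=o
for n,X,Y,z in [('square',410,372,.092),('dropper',98,310,.094),('pot',585,392,.066),('obl',274,359,.065)]:
    p=P(X,Y,z,B); print(n,np.round(p,4),rel(p))
# scene check
s,Rs,ts=cam('scene')
print('scene obj')
```

```text
carry [[0.5986, -0.0597], [0.5487, -0.3306], [0.4646, -0.3144], [0.5137, -0.0436]] len 0.2754198936539364 0.2752259425896104 wid 0.08640979125108587 0.08565215562593897
 centre [ 0.5314262  -0.18705312] yaw of +y axis minus 90deg -10.3629081721067
square [ 0.5517 -0.0869  0.09  ] [0.0019 0.1022]
dropper [ 0.54   -0.1504  0.092 ] [0.0018 0.0376]
pot [ 0.5219 -0.2221  0.064 ] [-0.0031 -0.0362]
obl1 [ 0.5132 -0.271   0.063 ] [-0.0028 -0.0859]
obl2 [ 0.5097 -0.2954  0.063 ] [-0.0019 -0.1105]
sqtop [ 0.5538 -0.0863  0.064 ] [0.0039 0.1031] [np.float64(0.0335), np.float64(0.0355), np.float64(0.0336), np.float64(0.0344)] [np.float64(83.9)]
obtop [ 0.5122 -0.2851  0.052 ] [-0.0013 -0.0999] [np.float64(0.0243), np.float64(0.047), np.float64(0.0236), np.float64(0.0458)] [np.float64(82.3)]
bench back [[0.6337, 0.3346], [0.5825, 0.0636], [0.4972, 0.0776], [0.5497, 0.3487]] len 0.2758099539657102 0.27606812834045497 wid 0.08511449167104441 0.08643186178583995
 centre [0.56579025 0.20611727] yaw of +y axis minus 90deg -10.820977007564338
bench origin [0.52551928 0.21381465]
target pot [0.5466 0.1059] open [0.4661 0.1213]
target square [0.5594 0.1727] open [0.4789 0.1881]
target oblong [0.5722 0.2395] open [0.4916 0.2549]
target dropper [0.5849 0.3063] open [0.5044 0.3217]
square [0.4787 0.1909 0.092 ] [-0.0416 -0.0313]
dropper [0.5067 0.3169 0.094 ] [-0.0378  0.0977]
pot [0.4737 0.1237 0.066 ] [-0.034  -0.0982]
obl [0.4908 0.254  0.065 ] [-0.0417  0.033 ]
scene obj
```

Run:
```python
from h import *
c,R,t=cam('scene'); im=cv2.cvtColor(c['img'],cv2.COLOR_RGB2BGR)
cv2.imwrite('pics/cropC.png',cv2.resize(im[250:360,150:350],None,fx=4,fy=4,interpolation=cv2.INTER_CUBIC))
cv2.imwrite('pics/cropD.png',cv2.resize(im[170:280,345:535],None,fx=4,fy=4,interpolation=cv2.INTER_CUBIC))
```

```text
(no output)
```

View pics/cropC.png

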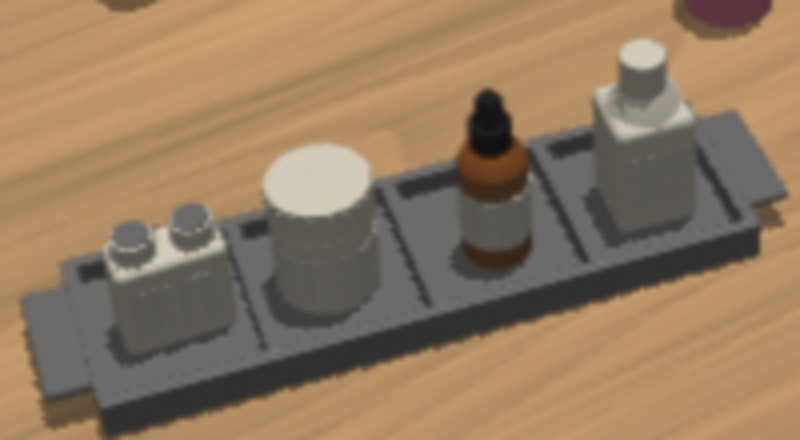

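View pics/cropD.png

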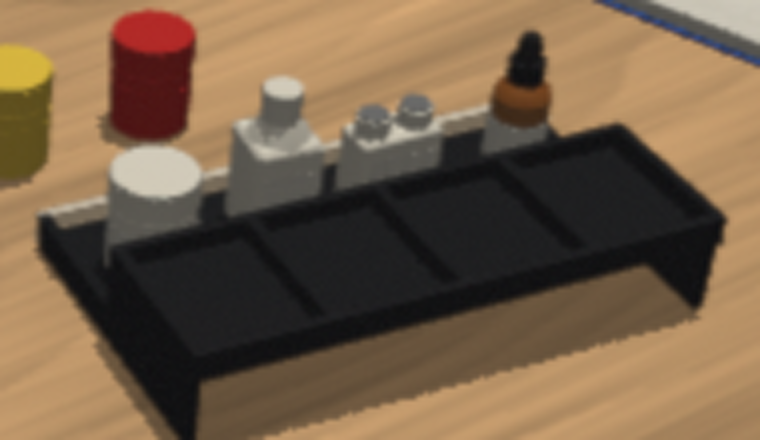

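```bash
cat >> h.py <<'E'
from scipy.spatial.transform import Rotation as Ro
def pose():
    o=ctrl.get_obs(); return o,np.array(o['ee_pos']),Ro.from_euler('xyz',o['eef_rot']).as_matrix()
def goto(tgt,yaw=None):
    """prints needed tool-frame shift (mm) and, turn about tool axes to down w/ tool y at yaw deg"""
    o,p,R=pose()
    print('t',o['time_s'],'pos',np.round(p,4),'grip',round(o['grip_width'],4),'F',np.round(o['force'],1))
    if yaw is not None:
        a=np.radians(yaw); y=np.array([np.cos(a),np.sin(a),0]); x=np.array([0,0,-1.]); D=np.c_[x,y,np.cross(x,y)]
        print('turn',np.round(Ro.from_matrix(R.T@D).as_rotvec(),3))
        for tg in tgt: print('shift after turn',np.round(D.T@(np.array(tg)-p)*1000,1))
    else:
        for tg in tgt: print('shift',np.round(R.T@(np.array(tg)-p)*1000,1))
E
python3 - <<'E'
from h import *
c,R,t=cam('scene')
o=(150,250)
def P(X,Y,z,o): return ray(c,R,t,(X+.5)/4-.5+o[0],(Y+.5)/4-.5+o[1],z)
for n,X,Y,z in [('square',642,55,.09),('dropper',489,95,.092),('pot',318,180,.064),('obl1',131,236,.063),('obl2',191,217,.063)]: print(n,np.round(P(X,Y,z,o),4))
o=(345,170)
pts=np.array([P(*q,.055,o)[:2] for q in [(115,257),(198,355),(724,217),(622,128)]]); print(pts.round(4),pts.mean(0))
for n,X,Y,z in [('square',284,88,.092),('pot',155,172,.066)]: print(n,np.round(P(X,Y,z,o),4))
o,p,R=pose(); print(R.round(3))
goto([(.513,-.284,.15)],-10.5); goto([],169.5)
E
```

```text
square [ 0.5523 -0.0867  0.09  ]
dropper [ 0.543  -0.1527  0.092 ]
pot [ 0.5226 -0.2212  0.064 ]
obl1 [ 0.5117 -0.2967  0.063 ]
obl2 [ 0.5143 -0.2725  0.063 ]
[[0.5051 0.0771]
 [0.5824 0.0655]
 [0.6327 0.3351]
 [0.5529 0.3492]] [0.56827473 0.20672934]
square [0.4784 0.1935 0.092 ]
pot [0.4724 0.1234 0.066 ]
[[-0.     0.311 -0.951]
 [ 0.    -0.951 -0.311]
 [-1.    -0.    -0.   ]]
t 0.35 pos [ 0.1708 -0.5227  0.2053] grip 0.0942 F [-0.2 -0.2  0.5]
turn [-1.072 -0.     0.   ]
shift after turn [  55.3  293.  -297.1]
t 0.35 pos [ 0.1708 -0.5227  0.2053] grip 0.0942 F [-0.2 -0.2  0.5]
turn [2.07 0.   0.  ]
```

The two views agree within 3 mm and the sizes check out. First I turn the wrist.

Emit:
play_rows([
  [[0,0,0,-0.107,0,0,80],[0,0,0,-0.107,0,0,80],[0,0,0,-0.107,0,0,80],[0,0,0,-0.107,0,0,80],[0,0,0,-0.107,0,0,80],[0,0,0,-0.107,0,0,80],[0,0,0,-0.107,0,0,80],[0,0,0,-0.107,0,0,80],[0,0,0,-0.107,0,0,70],[0,0,0,-0.107,0,0,60]],
], grip_force=12)

```text
time_s: 1.35
ee_pos: [0.1708, -0.5228, 0.2054]
eef_rot: [-2.855, 1.571, 1.676]
force: [0.2, -0.8, 0.7]
grip_width: 0.068
```

Emit:
play_rows([
  [[5,32,-33,0,0,0,60],[5,32,-33,0,0,0,60],[5,32,-33,0,0,0,60],[5,32,-33,0,0,0,60],[5,32,-33,0,0,0,60],[5,32,-33,0,0,0,60],[5,32,-33,0,0,0,60],[5,32,-33,0,0,0,60],[5,32,-33,0,0,0,60],[0,0,0,0,0,0,60]],
])

```text
time_s: 2.35
ee_pos: [0.5114, -0.2805, 0.1594]
eef_rot: [-2.566, 1.57, 1.965]
force: [0.3, -0.2, 0.0]
grip_width: 0.0602
```

Run:
```python
from h import *
goto([(.512,-.2845,.15),(.512,-.2845,.026)],-10.5); print(pose()[0]['qpos'])
c,R,t=cam('top'); save(c,'t1.png'); c,R,t=cam('scene'); save(c,'s1.png')
```

```text
t 2.35 pos [ 0.5114 -0.2805  0.1594] grip 0.0602 F [ 0.3 -0.2  0. ]
turn [ 0.003 -0.001  0.001]
shift after turn [9.4 1.3 3.9]
shift after turn [133.4   1.3   3.9]
[-5.64706658e-01  4.13579743e-01  1.47718435e+00  7.15341603e-04
  1.25179735e+00 -3.84345706e-01]
```

Emit:
play_rows([
  [[15,0.5,2,0,0,0,60],[20,0.5,2,0,0,0,60],[20,0,0,0,0,0,60],[20,0,0,0,0,0,60],[20,0,0,0,0,0,60],[18,0,0,0,0,0,60],[12,0,0,0,0,0,60],[8,0,0,0,0,0,60],[0,0,0,0,0,0,60],[0,0,0,0,0,0,60]],
])

```text
time_s: 3.45
ee_pos: [0.5089, -0.2883, 0.028]
eef_rot: [1.185, 1.57, -0.571]
force: [-0.1, -0.2, 0.7]
grip_width: 0.0599
```

Run:
```python
from h import *
goto([(.512,-.2845,.026)])
c,R,t=cam('scene'); im=cv2.cvtColor(c['img'],cv2.COLOR_RGB2BGR)
cv2.imwrite('pics/s2.png',cv2.resize(im[200:370,130:350],None,fx=3.5,fy=3.5,interpolation=cv2.INTER_CUBIC))
```

```text
t 3.45 pos [ 0.5089 -0.2883  0.028 ] grip 0.0599 F [-0.1 -0.2  0.7]
shift [ 2.   2.3 -4.3]
```

View pics/s2.png

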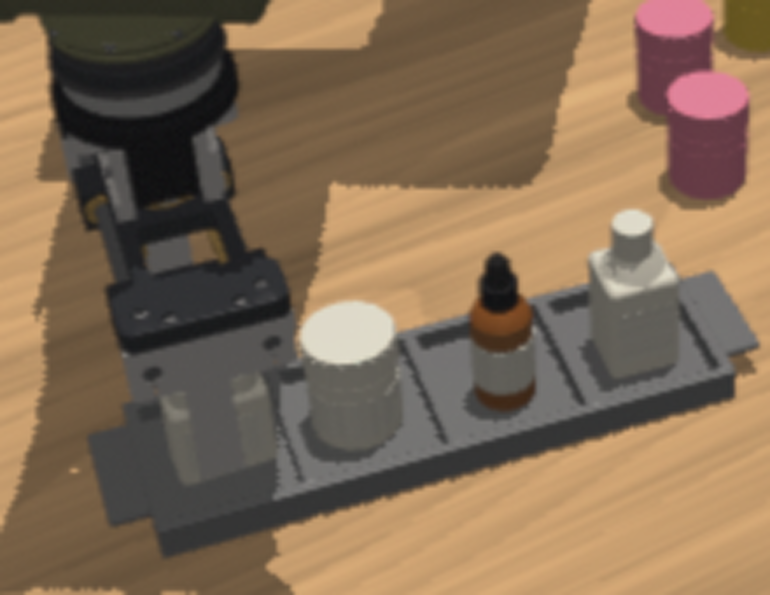

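The gripper straddles the oblong at (215,430) in the crop. I correct 4 mm sideways and close.

Emit:
play_rows([
  [[1,1,-2,0,0,0,60],[1,1,-2,0,0,0,60],[0,0,0,0,0,0,40],[0,0,0,0,0,0,30],[0,0,0,0,0,0,20],[0,0,0,0,0,0,15],[0,0,0,0,0,0,15],[0,0,0,0,0,0,15],[0,0,0,0,0,0,15]],
], grip_force=12)

```text
time_s: 4.4
ee_pos: [0.5115, -0.2844, 0.0255]
eef_rot: [1.014, 1.571, -0.742]
force: [-0.9, -0.2, -0.9]
grip_width: 0.024
```

Emit:
play_rows([
  [[-5,0,0,0,0,0,15],[-10,0,0,0,0,0,15],[-15,0,0,0,0,0,15],[-20,0,0,0,0,0,15],[-25,0,0,0,0,0,15],[-25,0,0,0,0,0,15],[-20,0,0,0,0,0,15],[-10,0,0,0,0,0,15],[0,0,0,0,0,0,15]],
])

```text
time_s: 5.3
ee_pos: [0.5119, -0.2847, 0.1573]
eef_rot: [1.185, 1.568, -0.57]
force: [-0.4, 0.1, -0.7]
grip_width: 0.0241
```

Run:
```python
from h import *
goto([(.5733,.2398,.15)],-10.6)
c,R,t=cam('scene'); im=cv2.cvtColor(c['img'],cv2.COLOR_RGB2BGR)
cv2.imwrite('pics/s3.png',cv2.resize(im[150:370,130:350],None,fx=2.5,fy=2.5,interpolation=cv2.INTER_CUBIC))
```

```text
t 5.3 pos [ 0.5119 -0.2847  0.1573] grip 0.0241 F [-0.4  0.1 -0.7]
turn [-0.     0.001 -0.003]
shift after turn [   7.3  -36.2 -526.8]
```

View pics/s3.png

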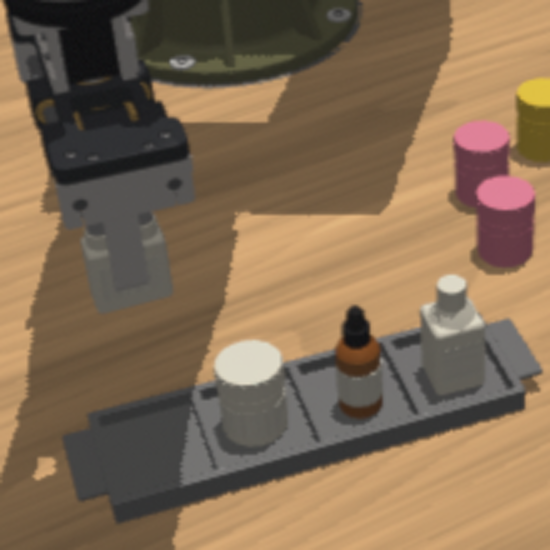

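The oblong is held at 24 mm width and hangs upright.

Emit:
play_rows([
  [[0,-2,-20,0,0,0,15],[0,-3,-40,0,0,0,15],[0,-3,-40,0,0,0,15],[0,-3,-40,0,0,0,15],[0,-3,-40,0,0,0,15],[0,-3,-40,0,0,0,15],[0,-3,-40,0,0,0,15],[0,-3,-40,0,0,0,15],[0,-3,-40,0,0,0,15],[0,-3,-40,0,0,0,15]],
])

```text
time_s: 6.35
ee_pos: [0.5523, 0.0961, 0.1543]
eef_rot: [-1.275, 1.569, -3.031]
force: [-0.4, -0.8, -0.8]
grip_width: 0.0242
```

Emit:
play_rows([
  [[0,-3,-40,0,0,0,15],[0,-3,-40,0,0,0,15],[0,-1,-35,0,0,0,15],[0,0,-22,0,0,0,15],[0,0,-10,0,0,0,15],[0,0,0,0,0,0,15],[0,0,0,0,0,0,15]],
])

```text
time_s: 7.05
ee_pos: [0.5729, 0.2393, 0.1549]
eef_rot: [-0.844, 1.57, -2.6]
force: [0.0, 0.3, -0.7]
grip_width: 0.024
```

Run:
```python
from h import *
goto([(.5733,.2398,.15),(.5733,.2398,.0635)],-10.6); print(pose()[0]['qpos'])
c,R,t=cam('top'); save(c,'t4.png')
```

```text
t 7.05 pos [0.5729 0.2393 0.1549] grip 0.024 F [ 0.   0.3 -0.7]
turn [-0.     0.001  0.001]
shift after turn [ 4.9  0.3 -0.6]
shift after turn [91.4  0.3 -0.6]
[ 3.36733541e-01  4.99669899e-01  1.36318947e+00 -2.21385672e-04
  1.27975612e+00  5.22271143e-01]
```

View pics/t4.png

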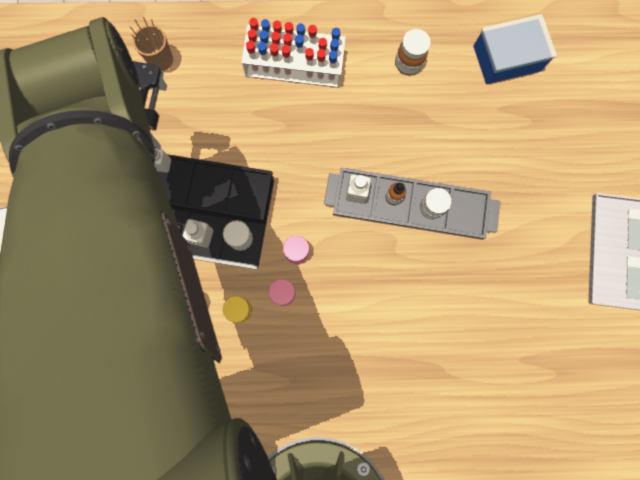

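The top view shows the arm covering the stand, and the opened square (197,232) and pot (237,235) are untouched. Descending.

Emit:
play_rows([
  [[10,0,-1,0,0,0,15],[15,0,0,0,0,0,15],[15,0,0,0,0,0,15],[15,0,0,0,0,0,15],[12,0,0,0,0,0,15],[10,0,0,0,0,0,15],[6,0,0,0,0,0,15],[4,0,0,0,0,0,15],[0,0,0,0,0,0,15],[0,0,0,0,0,0,15]],
])

```text
time_s: 8.1
ee_pos: [0.5734, 0.2414, 0.0689]
eef_rot: [2.15, 1.57, 0.395]
force: [-0.2, 0.4, -0.5]
grip_width: 0.0241
```

Run:
```python
from h import *
goto([(.5733,.2398,.0635)],-10.6)
c,R,t=cam('scene'); im=cv2.cvtColor(c['img'],cv2.COLOR_RGB2BGR)
cv2.imwrite('pics/s5.png',cv2.resize(im[120:290,340:540],None,fx=3.5,fy=3.5,interpolation=cv2.INTER_CUBIC))
```

```text
t 8.1 pos [0.5734 0.2414 0.0689] grip 0.0241 F [-0.2  0.4 -0.5]
turn [ 0.    -0.    -0.001]
shift after turn [5.4 0.1 1.6]
```

View pics/s5.png

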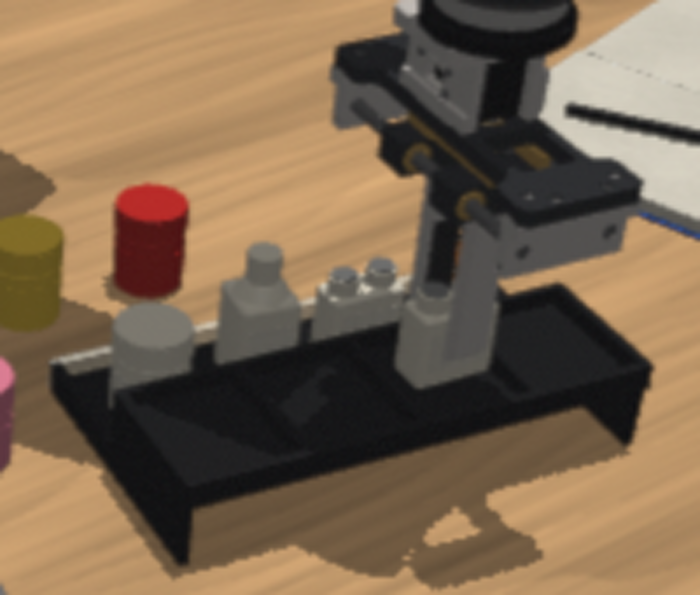

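The oblong hangs over the third compartment, with its base at (410-490,375) between the dividers at (400,400) and (510,375).

Emit:
play_rows([
  [[2,0,0,0,0,0,15],[2,0,1,0,0,0,15],[1.5,0,0,0,0,0,15],[0,0,0,0,0,0,15],[0,0,0,0,0,0,15]],
])

```text
time_s: 8.65
ee_pos: [0.573, 0.2402, 0.0629]
eef_rot: [-0.956, 1.571, -2.711]
force: [0.2, 0.0, -0.8]
grip_width: 0.0241
```

Emit:
play_rows([
  [[1,0,0,0,0,0,15],[0.5,0,0,0,0,0,15],[0,0,0,0,0,0,15]],
])

```text
time_s: 8.95
ee_pos: [0.5732, 0.2403, 0.0624]
eef_rot: [2.005, 1.57, 0.25]
force: [-3.2, -2.5, 8.5]
grip_width: 0.0244
```

Contact (8.5 N) at 62.4 mm, as expected. Release with a small opening, then retreat.

Emit:
play_rows([
  [[-1,0,0,0,0,0,15],[0,0,0,0,0,0,30],[0,0,0,0,0,0,40],[0,0,0,0,0,0,45],[0,0,0,0,0,0,45],[-5,0,0,0,0,0,45],[-15,0,0,0,0,0,45],[-25,0,0,0,0,0,45],[-35,0,0,0,0,0,45],[-35,0,0,0,0,0,45]],
])

```text
time_s: 9.95
ee_pos: [0.5729, 0.2402, 0.18]
eef_rot: [2.152, 1.57, 0.396]
force: [0.5, 0.4, 0.3]
grip_width: 0.0452
```

Run:
```python
from h import *
goto([(.5415,-.1515,.17),(.552,-.0868,.17)],-10.6)
c,R,t=cam('scene'); im=cv2.cvtColor(c['img'],cv2.COLOR_RGB2BGR)
cv2.imwrite('pics/s6.png',cv2.resize(im[120:290,340:540],None,fx=3.5,fy=3.5,interpolation=cv2.INTER_CUBIC))
```

```text
t 9.95 pos [0.5729 0.2402 0.18  ] grip 0.0452 F [0.5 0.4 0.3]
turn [-0.    -0.    -0.001]
shift after turn [ 10.   41.2 390.8]
shift after turn [ 10.   39.6 325.3]
```

View pics/s6.png

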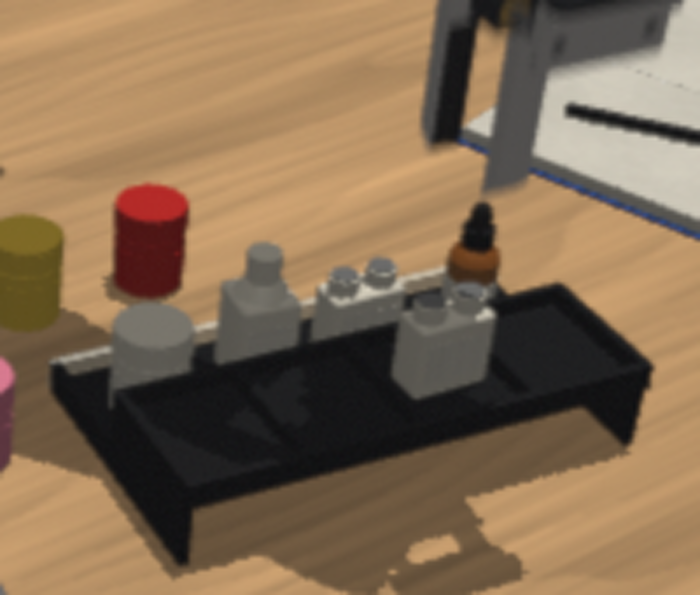

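The fresh oblong stands upright at (445,345) in the third compartment. Next, the dropper.

Emit:
play_rows([
  [[0,2,20,0,0,0,55],[0,4,40,0,0,0,55],[0,4,40,0,0,0,55],[0,4,40,0,0,0,55],[0,4,40,0,0,0,55],[0,4,40,0,0,0,55],[0,4,40,0,0,0,55],[0,4,40,0,0,0,55],[0,4,40,0,0,0,55],[0,4,30,0,0,0,55]],
])

```text
time_s: 11.0
ee_pos: [0.5411, -0.1332, 0.1775]
eef_rot: [-1.095, 1.57, -2.852]
force: [1.0, 0.4, 0.6]
grip_width: 0.0552
```

Emit:
play_rows([
  [[0,3,15,0,0,0,55],[0,0,6,0,0,0,55],[0,0,0,0,0,0,55],[0,0,0,0,0,0,55],[0,0,0,0,0,0,55]],
])

```text
time_s: 11.5
ee_pos: [0.5416, -0.1505, 0.1775]
eef_rot: [3.121, 1.571, 1.367]
force: [0.5, -0.4, 0.5]
grip_width: 0.0548
```

Run:
```python
from h import *
goto([(.5415,-.1515,.026)],-10.6)
```

```text
t 11.5 pos [ 0.5416 -0.1505  0.1775] grip 0.0548 F [ 0.5 -0.4  0.5]
turn [ 0.001 -0.    -0.   ]
shift after turn [1.515e+02 1.000e-01 1.000e+00]
```

Emit:
play_rows([
  [[12,0,1,0,0,0,55],[22,0,0,0,0,0,55],[22,0,0,0,0,0,55],[22,0,0,0,0,0,55],[22,0,0,0,0,0,55],[20,0,0,0,0,0,55],[15,0,0,0,0,0,55],[10,0,0,0,0,0,55],[5,0,0,0,0,0,55],[0,0,0,0,0,0,55]],
])

```text
time_s: 12.5
ee_pos: [0.5412, -0.1525, 0.0272]
eef_rot: [-1.769, 1.57, 2.759]
force: [0.4, -0.8, -0.0]
grip_width: 0.0552
```

Run:
```python
from h import *
goto([(.5415,-.1515,.027)],-10.6)
c,R,t=cam('scene'); im=cv2.cvtColor(c['img'],cv2.COLOR_RGB2BGR)
cv2.imwrite('pics/s7.png',cv2.resize(im[200:370,150:350],None,fx=3.5,fy=3.5,interpolation=cv2.INTER_CUBIC))
```

```text
t 12.5 pos [ 0.5412 -0.1525  0.0272] grip 0.0552 F [ 0.4 -0.8 -0. ]
turn [ 0. -0.  0.]
shift after turn [ 0.2  0.1 -1.1]
```

View pics/s7.png

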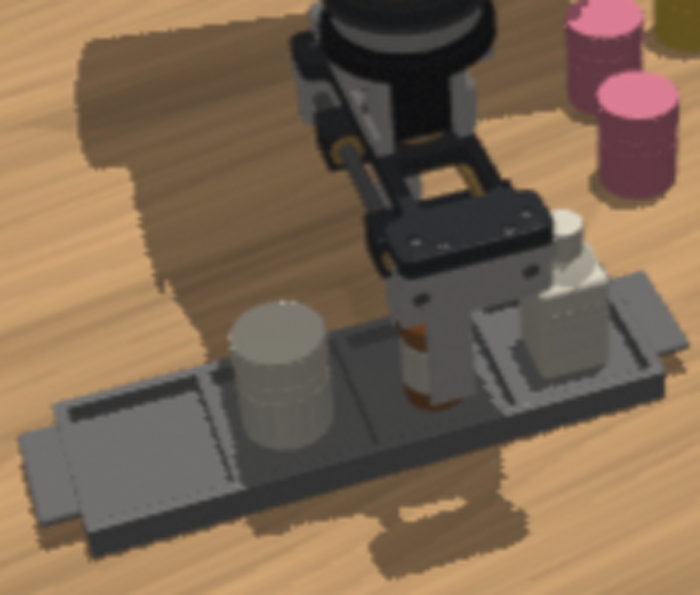

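The fingers straddle the dropper at (430,370). I close and lift.

Emit:
play_rows([
  [[0,0,-1,0,0,0,55],[0,0,0,0,0,0,40],[0,0,0,0,0,0,30],[0,0,0,0,0,0,24],[0,0,0,0,0,0,20],[0,0,0,0,0,0,20],[0,0,0,0,0,0,20],[0,0,0,0,0,0,20]],
], grip_force=12)

```text
time_s: 13.35
ee_pos: [0.5415, -0.1517, 0.0276]
eef_rot: [1.461, 1.57, -0.295]
force: [0.0, 0.5, 3.3]
grip_width: 0.0298
```

Emit:
play_rows([
  [[-5,0,0,0,0,0,20],[-10,0,0,0,0,0,20],[-20,0,0,0,0,0,20],[-25,0,0,0,0,0,20],[-25,0,0,0,0,0,20],[-25,0,0,0,0,0,20],[-20,0,0,0,0,0,20],[-10,0,0,0,0,0,20],[0,0,0,0,0,0,20]],
])

```text
time_s: 14.25
ee_pos: [0.5418, -0.1518, 0.1689]
eef_rot: [1.416, 1.568, -0.34]
force: [-0.3, 0.6, -1.2]
grip_width: 0.0299
```

Run:
```python
from h import *
goto([(.5858,.3067,.16)],-10.6)
c,R,t=cam('scene'); im=cv2.cvtColor(c['img'],cv2.COLOR_RGB2BGR)
cv2.imwrite('pics/s8.png',cv2.resize(im[150:370,150:350],None,fx=2.5,fy=2.5,interpolation=cv2.INTER_CUBIC))
```

```text
t 14.25 pos [ 0.5418 -0.1518  0.1689] grip 0.0299 F [-0.3  0.6 -1.2]
turn [-0.     0.    -0.002]
shift after turn [   8.9  -41.1 -458.7]
```

View pics/s8.png

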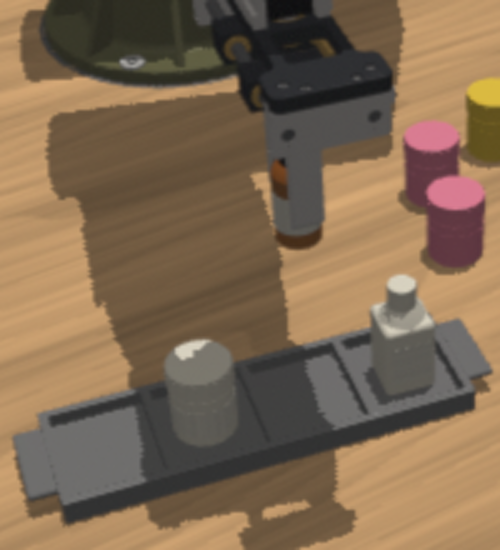

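The dropper is held, its base showing at (298,238), at 30 mm width. Moving over.

Emit:
play_rows([
  [[0,-2,-20,0,0,0,20],[0,-4,-40,0,0,0,20],[0,-4,-40,0,0,0,20],[0,-4,-40,0,0,0,20],[0,-4,-40,0,0,0,20],[0,-4,-40,0,0,0,20],[0,-4,-40,0,0,0,20],[0,-4,-40,0,0,0,20],[0,-4,-40,0,0,0,20],[0,-4,-40,0,0,0,20]],
])

```text
time_s: 15.3
ee_pos: [0.5733, 0.2304, 0.1659]
eef_rot: [-1.064, 1.569, -2.82]
force: [0.3, -0.7, -0.3]
grip_width: 0.0298
```

Emit:
play_rows([
  [[0,-3,-35,0,0,0,20],[0,0,-25,0,0,0,20],[0,0,-15,0,0,0,20],[0,0,-4,0,0,0,20],[0,0,0,0,0,0,20],[0,0,0,0,0,0,20]],
])

```text
time_s: 15.9
ee_pos: [0.5855, 0.3062, 0.1669]
eef_rot: [-0.836, 1.57, -2.593]
force: [0.3, 0.0, -0.0]
grip_width: 0.0298
```

Run:
```python
from h import *
goto([(.5858,.3067,.0655)],-10.6)
```

```text
t 15.9 pos [0.5855 0.3062 0.1669] grip 0.0298 F [ 0.3  0.  -0. ]
turn [-0.001  0.001  0.001]
shift after turn [101.4   0.2  -0.6]
```

Emit:
play_rows([
  [[10,0,0,0,0,0,20],[18,0,0,0,0,0,20],[18,0,0,0,0,0,20],[18,0,0,0,0,0,20],[14,0,0,0,0,0,20],[10,0,0,0,0,0,20],[6,0,0,0,0,0,20],[2,0,0,0,0,0,20],[0,0,0,0,0,0,20],[0,0,0,0,0,0,20]],
])

```text
time_s: 16.9
ee_pos: [0.5858, 0.3072, 0.0721]
eef_rot: [2.19, 1.57, 0.434]
force: [0.5, 0.5, -0.8]
grip_width: 0.0298
```

Run:
```python
from h import *
goto([(.5858,.3067,.0645)],-10.6)
c,R,t=cam('scene'); im=cv2.cvtColor(c['img'],cv2.COLOR_RGB2BGR)
cv2.imwrite('pics/s9.png',cv2.resize(im[120:290,340:540],None,fx=3.5,fy=3.5,interpolation=cv2.INTER_CUBIC))
```

```text
t 16.9 pos [0.5858 0.3072 0.0721] grip 0.0298 F [ 0.5  0.5 -0.8]
turn [ 0.    -0.001 -0.001]
shift after turn [7.6 0.1 0.5]
```

View pics/s9.png

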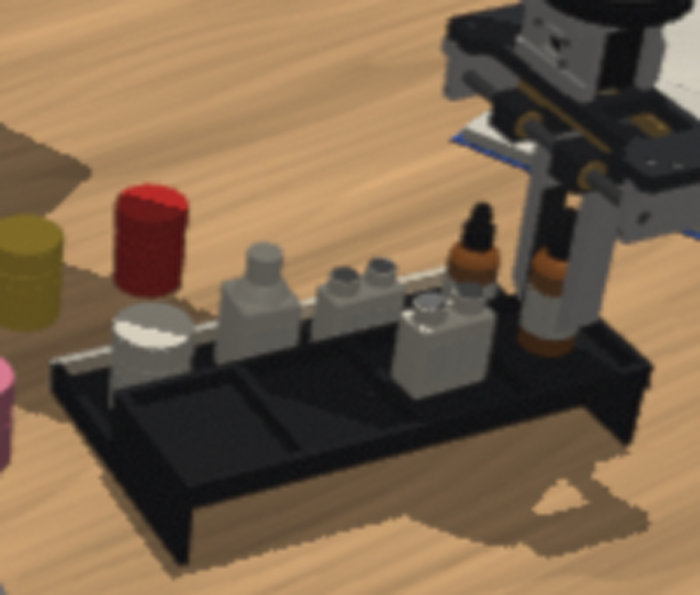

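The dropper's base is at (547,343), above the fourth compartment and clear of the oblong. Lowering to contact.

Emit:
play_rows([
  [[3,0,0,0,0,0,20],[2,0,0,0,0,0,20],[1.5,0,0,0,0,0,20],[1,0,0,0,0,0,20],[0,0,0,0,0,0,20]],
])

```text
time_s: 17.45
ee_pos: [0.5856, 0.3072, 0.0647]
eef_rot: [2.4, 1.571, 0.644]
force: [-3.8, -2.1, 6.5]
grip_width: 0.0299
```

Emit:
play_rows([
  [[0.5,0,0,0,0,0,20],[0,0,0,0,0,0,20]],
])

```text
time_s: 17.65
ee_pos: [0.5856, 0.3071, 0.0646]
eef_rot: [2.249, 1.57, 0.493]
force: [-4.8, -2.0, 10.0]
grip_width: 0.0299
```

Emit:
play_rows([
  [[-1,0,0,0,0,0,20],[0,0,0,0,0,0,35],[0,0,0,0,0,0,45],[0,0,0,0,0,0,50],[0,0,0,0,0,0,50],[-5,0,0,0,0,0,50],[-15,0,0,0,0,0,50],[-30,0,0,0,0,0,50],[-35,0,0,0,0,0,50],[-30,0,0,0,0,0,50]],
])

```text
time_s: 18.65
ee_pos: [0.5857, 0.3072, 0.1828]
eef_rot: [2.202, 1.569, 0.446]
force: [0.6, 0.0, -0.1]
grip_width: 0.0503
```

Run:
```python
from h import *
goto([(.552,-.0868,.18)],-10.6)
c,R,t=cam('scene'); im=cv2.cvtColor(c['img'],cv2.COLOR_RGB2BGR)
cv2.imwrite('pics/s10.png',cv2.resize(im[120:290,340:540],None,fx=3.5,fy=3.5,interpolation=cv2.INTER_CUBIC))
```

```text
t 18.65 pos [0.5857 0.3072 0.1828] grip 0.0503 F [ 0.6  0.  -0.1]
turn [-0.    -0.001 -0.002]
shift after turn [  2.8  39.3 393.4]
```

View pics/s10.png

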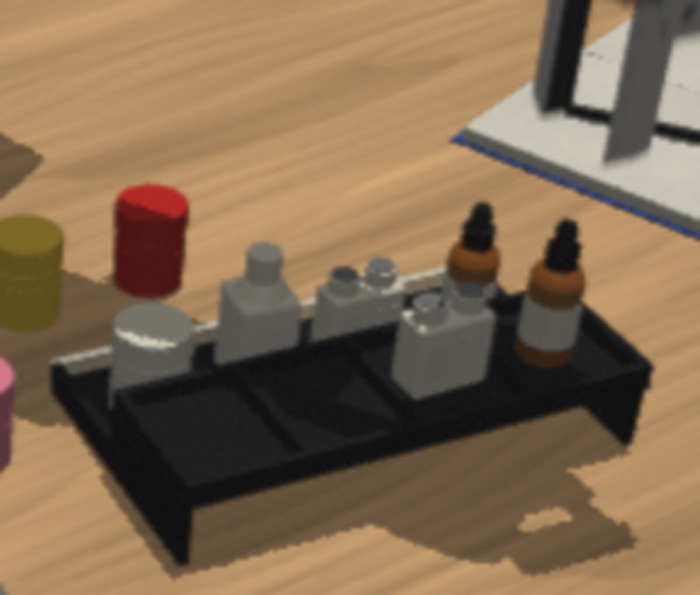

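The dropper stands upright at (548,310). Next, the square bottle.

Emit:
play_rows([
  [[0,2,20,0,0,0,60],[0,4,40,0,0,0,60],[0,4,40,0,0,0,60],[0,4,40,0,0,0,60],[0,4,40,0,0,0,60],[0,4,40,0,0,0,60],[0,4,40,0,0,0,60],[0,4,40,0,0,0,60],[0,4,40,0,0,0,60],[0,4,30,0,0,0,60]],
])

```text
time_s: 19.7
ee_pos: [0.5546, -0.0658, 0.1807]
eef_rot: [1.492, 1.569, -0.265]
force: [0.5, 0.9, 0.6]
grip_width: 0.0602
```

Emit:
play_rows([
  [[0,1,16,0,0,0,60],[0,0,7,0,0,0,60],[0,0,0,0,0,0,60],[0,0,0,0,0,0,60],[0,0,0,0,0,0,60]],
])

```text
time_s: 20.2
ee_pos: [0.5517, -0.0852, 0.1795]
eef_rot: [-2.969, 1.571, 1.56]
force: [-0.3, -0.2, -0.3]
grip_width: 0.0599
```

Run:
```python
from h import *
goto([(.552,-.0868,.027)],-10.6)
```

```text
t 20.2 pos [ 0.5517 -0.0852  0.1795] grip 0.0599 F [-0.3 -0.2 -0.3]
turn [ 0.001 -0.     0.   ]
shift after turn [152.5   0.5   1.5]
```

Emit:
play_rows([
  [[12,0.5,1.5,0,0,0,60],[22,0,0,0,0,0,60],[22,0,0,0,0,0,60],[22,0,0,0,0,0,60],[22,0,0,0,0,0,60],[20,0,0,0,0,0,60],[15,0,0,0,0,0,60],[10,0,0,0,0,0,60],[5,0,0,0,0,0,60],[0,0,0,0,0,0,60]],
])

```text
time_s: 21.2
ee_pos: [0.5518, -0.0879, 0.0292]
eef_rot: [-1.62, 1.57, 2.908]
force: [0.3, 0.3, 0.7]
grip_width: 0.0604
```

Run:
```python
from h import *
goto([(.552,-.0868,.027)],-10.6)
c,R,t=cam('scene'); im=cv2.cvtColor(c['img'],cv2.COLOR_RGB2BGR)
cv2.imwrite('pics/s11.png',cv2.resize(im[200:370,170:370],None,fx=3.5,fy=3.5,interpolation=cv2.INTER_CUBIC))
```

```text
t 21.2 pos [ 0.5518 -0.0879  0.0292] grip 0.0604 F [0.3 0.3 0.7]
turn [ 0. -0.  0.]
shift after turn [ 2.2  0.  -1.1]
```

View pics/s11.png

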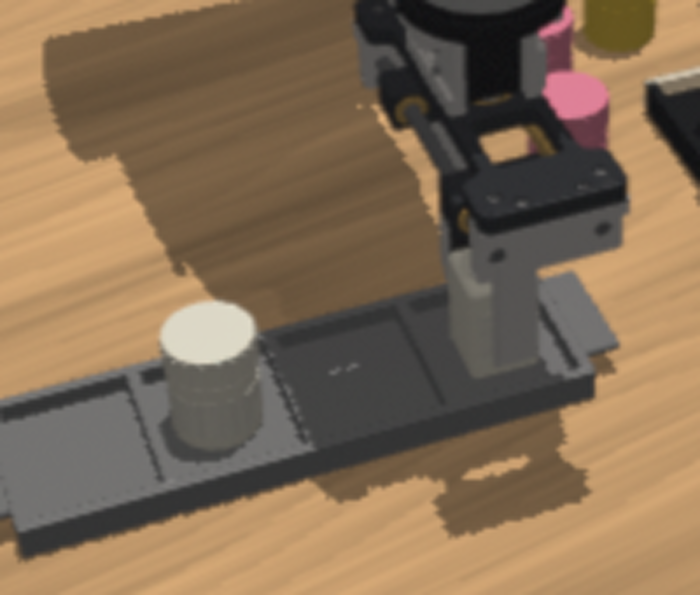

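The fingers straddle the square at (490,315). I close and lift.

Emit:
play_rows([
  [[1,0,-1,0,0,0,60],[0,0,0,0,0,0,45],[0,0,0,0,0,0,36],[0,0,0,0,0,0,30],[0,0,0,0,0,0,26],[0,0,0,0,0,0,26],[0,0,0,0,0,0,26],[0,0,0,0,0,0,26]],
], grip_force=14)

```text
time_s: 22.05
ee_pos: [0.5521, -0.087, 0.0286]
eef_rot: [1.501, 1.571, -0.255]
force: [-1.1, 0.1, 3.5]
grip_width: 0.0356
```

Emit:
play_rows([
  [[-5,0,0,0,0,0,26],[-10,0,0,0,0,0,26],[-20,0,0,0,0,0,26],[-25,0,0,0,0,0,26],[-25,0,0,0,0,0,26],[-25,0,0,0,0,0,26],[-20,0,0,0,0,0,26],[-10,0,0,0,0,0,26],[0,0,0,0,0,0,26]],
])

```text
time_s: 22.95
ee_pos: [0.5524, -0.0871, 0.1698]
eef_rot: [1.535, 1.569, -0.221]
force: [-0.7, -0.4, -1.6]
grip_width: 0.036
```

Run:
```python
from h import *
goto([(.5607,.173,.16)],-10.6)
c,R,t=cam('scene'); im=cv2.cvtColor(c['img'],cv2.COLOR_RGB2BGR)
cv2.imwrite('pics/s12.png',cv2.resize(im[150:370,170:370],None,fx=2.5,fy=2.5,interpolation=cv2.INTER_CUBIC))
```

```text
t 22.95 pos [ 0.5524 -0.0871  0.1698] grip 0.036 F [-0.7 -0.4 -1.6]
turn [ 0.     0.    -0.002]
shift after turn [   9.8  -39.7 -257.2]
```

View pics/s12.png

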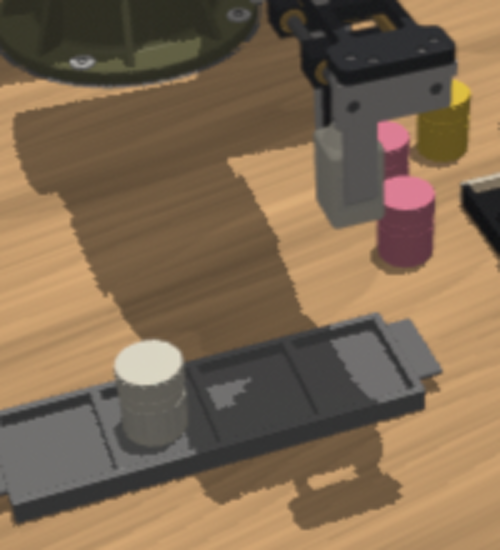

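The square bottle is held upright at (350,175).

Emit:
play_rows([
  [[0,-4,-20,0,0,0,26],[0,-5,-35,0,0,0,26],[0,-5,-40,0,0,0,26],[0,-5,-40,0,0,0,26],[0,-6,-40,0,0,0,26],[0,-6,-35,0,0,0,26],[0,-6,-28,0,0,0,26],[0,-3,-17,0,0,0,26],[0,0,-2,0,0,0,26],[0,0,0,0,0,0,26]],
])

```text
time_s: 24.0
ee_pos: [0.5599, 0.1725, 0.1678]
eef_rot: [-0.965, 1.57, -2.72]
force: [0.2, 0.2, -1.2]
grip_width: 0.0361
```

Run:
```python
from h import *
goto([(.5607,.173,.0655)],-10.6)
```

```text
t 24.0 pos [0.5599 0.1725 0.1678] grip 0.0361 F [ 0.2  0.2 -1.2]
turn [0.    0.001 0.001]
shift after turn [102.3   0.7  -0.7]
```

Emit:
play_rows([
  [[10,0,0,0,0,0,26],[18,0,0,0,0,0,26],[18,0,0,0,0,0,26],[18,0,0,0,0,0,26],[14,0,0,0,0,0,26],[10,0,0,0,0,0,26],[6,0,0,0,0,0,26],[2,0,0,0,0,0,26],[0,0,0,0,0,0,26],[0,0,0,0,0,0,26]],
])

```text
time_s: 25.0
ee_pos: [0.5602, 0.1731, 0.073]
eef_rot: [1.993, 1.57, 0.237]
force: [-0.2, -0.6, -0.5]
grip_width: 0.0362
```

Run:
```python
from h import *
goto([(.5607,.173,.0653)],-10.6)
c,R,t=cam('scene'); im=cv2.cvtColor(c['img'],cv2.COLOR_RGB2BGR)
cv2.imwrite('pics/s13.png',cv2.resize(im[120:290,340:540],None,fx=3.5,fy=3.5,interpolation=cv2.INTER_CUBIC))
```

```text
t 25.0 pos [0.5602 0.1731 0.073 ] grip 0.0362 F [-0.2 -0.6 -0.5]
turn [ 0.    -0.    -0.001]
shift after turn [ 7.7  0.5 -0. ]
```

View pics/s13.png

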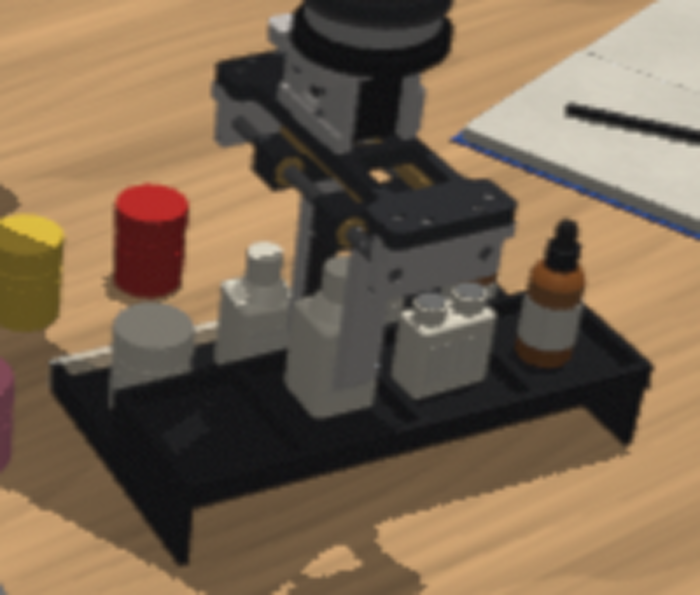

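The square's base (300-375,400) is above the second compartment. Lowering.

Emit:
play_rows([
  [[3,0,0,0,0,0,26],[2,0,0,0,0,0,26],[1.5,0,0,0,0,0,26],[1,0,0,0,0,0,26],[0,0,0,0,0,0,26]],
])

```text
time_s: 25.55
ee_pos: [0.5599, 0.173, 0.0656]
eef_rot: [1.856, 1.571, 0.1]
force: [-4.4, -1.1, 7.8]
grip_width: 0.036
```

Emit:
play_rows([
  [[0.5,0,0,0,0,0,26],[0,0,0,0,0,0,26]],
])

```text
time_s: 25.75
ee_pos: [0.5599, 0.173, 0.0656]
eef_rot: [2.055, 1.571, 0.299]
force: [-6.9, -1.8, 14.1]
grip_width: 0.0358
```

Emit:
play_rows([
  [[-1,0,0,0,0,0,26],[0,0,0,0,0,0,42],[0,0,0,0,0,0,52],[0,0,0,0,0,0,56],[0,0,0,0,0,0,56],[-5,0,0,0,0,0,56],[-15,0,0,0,0,0,56],[-30,0,0,0,0,0,56],[-35,0,0,0,0,0,56],[-30,0,0,0,0,0,56]],
])

```text
time_s: 26.75
ee_pos: [0.5601, 0.173, 0.1836]
eef_rot: [2.002, 1.569, 0.246]
force: [0.1, -0.1, -0.6]
grip_width: 0.0562
```

Run:
```python
from h import *
goto([(.5223,-.2217,.18)],-10.6)
c,R,t=cam('scene'); im=cv2.cvtColor(c['img'],cv2.COLOR_RGB2BGR)
cv2.imwrite('pics/s14.png',cv2.resize(im[120:290,340:540],None,fx=3.5,fy=3.5,interpolation=cv2.INTER_CUBIC))
```

```text
t 26.75 pos [0.5601 0.173  0.1836] grip 0.0562 F [ 0.1 -0.1 -0.6]
turn [ 0.    -0.001 -0.002]
shift after turn [  3.6  35.5 395. ]
```

View pics/s14.png

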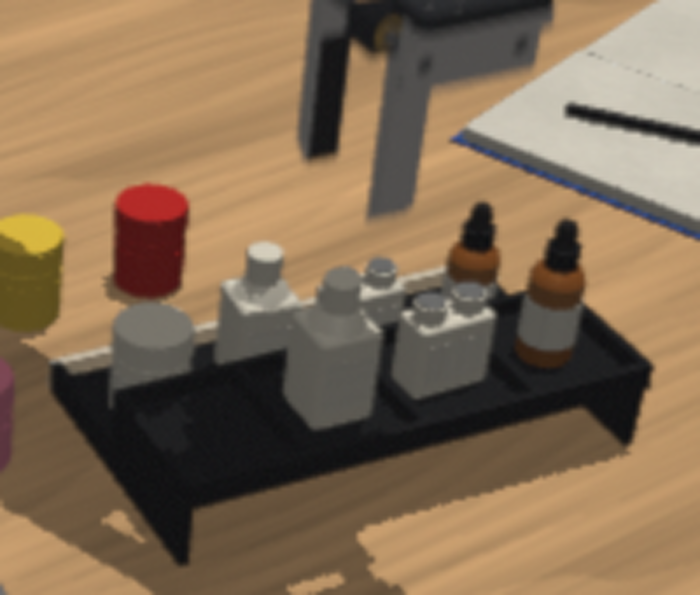

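The square stands upright at (333,360). Last is the white pot.

Emit:
play_rows([
  [[0,2,20,0,0,0,68],[0,4,40,0,0,0,68],[0,4,40,0,0,0,68],[0,4,40,0,0,0,68],[0,4,40,0,0,0,68],[0,4,40,0,0,0,68],[0,4,40,0,0,0,68],[0,4,40,0,0,0,68],[0,4,40,0,0,0,68],[0,2,30,0,0,0,68]],
])

```text
time_s: 27.8
ee_pos: [0.5269, -0.1996, 0.1816]
eef_rot: [1.227, 1.569, -0.53]
force: [0.2, 1.7, 0.4]
grip_width: 0.068
```

Emit:
play_rows([
  [[0,0,16,0,0,0,68],[0,0,8,0,0,0,68],[0,0,0,0,0,0,68],[0,0,0,0,0,0,68],[0,0,0,0,0,0,68]],
])

```text
time_s: 28.3
ee_pos: [0.5231, -0.2198, 0.1806]
eef_rot: [2.359, 1.571, 0.604]
force: [0.8, -0.3, -0.4]
grip_width: 0.0678
```

Run:
```python
from h import *
goto([(.5223,-.2217,.027)],-10.6)
```

```text
t 28.3 pos [ 0.5231 -0.2198  0.1806] grip 0.0678 F [ 0.8 -0.3 -0.4]
turn [ 0.001 -0.    -0.   ]
shift after turn [153.6  -0.5   2. ]
```

Emit:
play_rows([
  [[12,-0.5,1,0,0,0,68],[22,0,0,0,0,0,68],[22,0,0,0,0,0,68],[22,0,0,0,0,0,68],[22,0,0,0,0,0,68],[20,0,0,0,0,0,68],[16,0,0,0,0,0,68],[10,0,0,0,0,0,68],[5,0,0,0,0,0,68],[0,0,0,0,0,0,68]],
])

```text
time_s: 29.3
ee_pos: [0.522, -0.2215, 0.029]
eef_rot: [-1.881, 1.57, 2.646]
force: [0.7, 0.7, -0.2]
grip_width: 0.0682
```

Run:
```python
from h import *
goto([(.5223,-.2217,.027)],-10.6)
c,R,t=cam('scene'); im=cv2.cvtColor(c['img'],cv2.COLOR_RGB2BGR)
cv2.imwrite('pics/s15.png',cv2.resize(im[200:370,150:350],None,fx=3.5,fy=3.5,interpolation=cv2.INTER_CUBIC))
```

```text
t 29.3 pos [ 0.522  -0.2215  0.029 ] grip 0.0682 F [ 0.7  0.7 -0.2]
turn [ 0.    -0.     0.001]
shift after turn [2.  0.3 0.1]
```

View pics/s15.png

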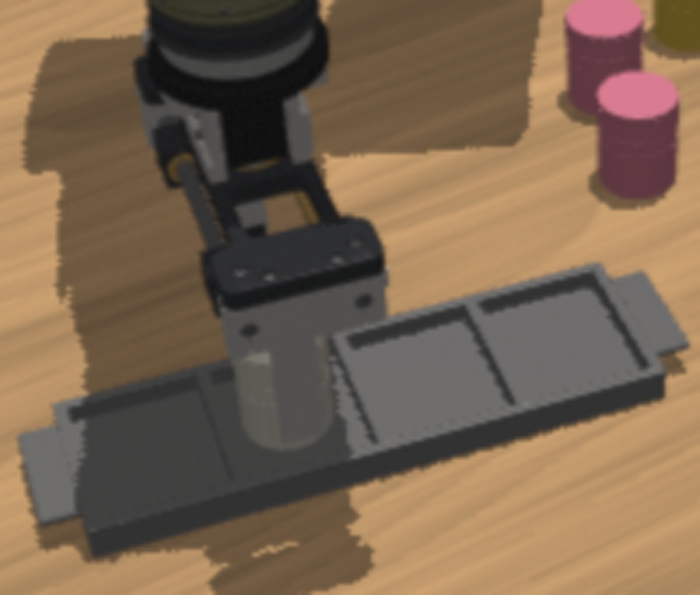

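The fingers straddle the pot at (285,395). I close and lift.

Emit:
play_rows([
  [[1,0,0,0,0,0,68],[0,0,0,0,0,0,52],[0,0,0,0,0,0,44],[0,0,0,0,0,0,38],[0,0,0,0,0,0,34],[0,0,0,0,0,0,34],[0,0,0,0,0,0,34],[0,0,0,0,0,0,34]],
], grip_force=14)

```text
time_s: 30.15
ee_pos: [0.5223, -0.2218, 0.0286]
eef_rot: [1.37, 1.571, -0.385]
force: [-1.2, 0.4, 3.8]
grip_width: 0.0439
```

Emit:
play_rows([
  [[-5,0,0,0,0,0,34],[-10,0,0,0,0,0,34],[-20,0,0,0,0,0,34],[-25,0,0,0,0,0,34],[-25,0,0,0,0,0,34],[-25,0,0,0,0,0,34],[-20,0,0,0,0,0,34],[-10,0,0,0,0,0,34],[0,0,0,0,0,0,34]],
])

```text
time_s: 31.05
ee_pos: [0.5225, -0.2219, 0.1698]
eef_rot: [1.302, 1.569, -0.454]
force: [-0.4, 0.5, -0.8]
grip_width: 0.0438
```

Run:
```python
from h import *
goto([(.5482,.1061,.16)],-10.6)
c,R,t=cam('scene'); im=cv2.cvtColor(c['img'],cv2.COLOR_RGB2BGR)
cv2.imwrite('pics/s16.png',cv2.resize(im[150:370,150:350],None,fx=2.5,fy=2.5,interpolation=cv2.INTER_CUBIC))
```

```text
t 31.05 pos [ 0.5225 -0.2219  0.1698] grip 0.0438 F [-0.4  0.5 -0.8]
turn [ 0.     0.001 -0.002]
shift after turn [   9.8  -35.1 -327.2]
```

View pics/s16.png

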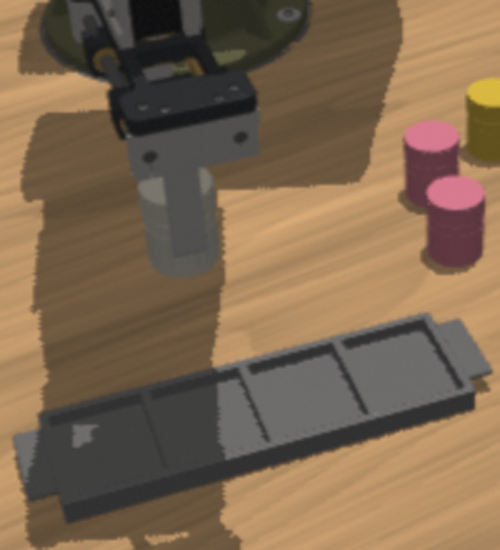

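The pot is held at 44 mm and the rack is empty. I will place it 5 mm further back to keep the finger clear of the opened pot.

Emit:
play_rows([
  [[0,-2,-20,0,0,0,34],[0,-3,-35,0,0,0,34],[0,-3,-40,0,0,0,34],[0,-3,-40,0,0,0,34],[0,-3,-40,0,0,0,34],[0,-4,-40,0,0,0,34],[0,-4,-40,0,0,0,34],[0,-4,-35,0,0,0,34],[0,-3,-22,0,0,0,34],[0,-2,-12,0,0,0,34]],
])

```text
time_s: 32.1
ee_pos: [0.5507, 0.104, 0.1671]
eef_rot: [-1.317, 1.569, -3.071]
force: [-1.0, 0.1, -1.1]
grip_width: 0.0435
```

Emit:
play_rows([
  [[0,0,-2,0,0,0,34],[0,0,0,0,0,0,34],[0,0,0,0,0,0,34]],
])

```text
time_s: 32.4
ee_pos: [0.5517, 0.1033, 0.1682]
eef_rot: [-0.953, 1.57, -2.71]
force: [-1.0, -0.4, -0.2]
grip_width: 0.0439
```

Run:
```python
from h import *
goto([(.5531,.1052,.0655)],-10.6)
```

```text
t 32.4 pos [0.5517 0.1033 0.1682] grip 0.0439 F [-1.  -0.4 -0.2]
turn [-0.001  0.     0.   ]
shift after turn [102.7   1.1  -2.1]
```

Emit:
play_rows([
  [[10,1,-1,0,0,0,34],[18,0,0,0,0,0,34],[18,0,0,0,0,0,34],[18,0,0,0,0,0,34],[14,0,0,0,0,0,34],[10,0,0,0,0,0,34],[6,0,0,0,0,0,34],[2,0,0,0,0,0,34],[0,0,0,0,0,0,34],[0,0,0,0,0,0,34]],
])

```text
time_s: 33.4
ee_pos: [0.5532, 0.1052, 0.073]
eef_rot: [1.864, 1.57, 0.109]
force: [0.8, 0.0, -0.7]
grip_width: 0.0441
```

Run:
```python
from h import *
goto([(.5531,.1052,.0653)],-10.6)
c,R,t=cam('scene'); im=cv2.cvtColor(c['img'],cv2.COLOR_RGB2BGR)
cv2.imwrite('pics/s17.png',cv2.resize(im[120:290,340:540],None,fx=3.5,fy=3.5,interpolation=cv2.INTER_CUBIC))
```

```text
t 33.4 pos [0.5532 0.1052 0.073 ] grip 0.0441 F [ 0.8  0.  -0.7]
turn [ 0.    -0.    -0.001]
shift after turn [ 7.7 -0.1  0. ]
```

View pics/s17.png

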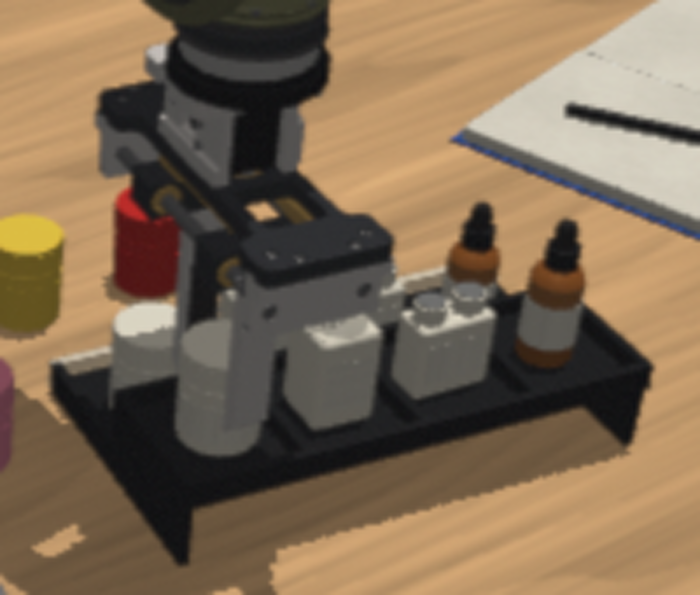

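The pot (220,390) is above the first compartment and clear of the opened pot. Lowering.

Emit:
play_rows([
  [[3,0,0,0,0,0,34],[2,0,0,0,0,0,34],[1.5,0,0,0,0,0,34],[1,0,0,0,0,0,34],[0,0,0,0,0,0,34]],
])

```text
time_s: 33.95
ee_pos: [0.5528, 0.1052, 0.0656]
eef_rot: [-0.614, 1.571, -2.37]
force: [-5.0, -0.1, 7.6]
grip_width: 0.0437
```

Emit:
play_rows([
  [[0.3,0,0,0,0,0,34],[0,0,0,0,0,0,34]],
])

```text
time_s: 34.15
ee_pos: [0.5528, 0.1052, 0.0656]
eef_rot: [1.843, 1.571, 0.087]
force: [-7.0, -1.1, 11.6]
grip_width: 0.0436
```

Emit:
play_rows([
  [[-1,0,0,0,0,0,34],[0,0,0,0,0,0,48],[0,0,0,0,0,0,55],[0,0,0,0,0,0,60],[0,0,0,0,0,0,60],[-5,0,0,0,0,0,60],[-15,0,0,0,0,0,60],[-30,0,0,0,0,0,60],[-35,0,0,0,0,0,60],[-30,0,0,0,0,0,60]],
])

```text
time_s: 35.15
ee_pos: [0.5529, 0.1052, 0.1828]
eef_rot: [1.911, 1.57, 0.155]
force: [-0.2, -0.7, -0.5]
grip_width: 0.0602
```

Emit:
play_rows([
  [[-2,0,20,0,0,0,60],[-2,0,40,0,0,0,60],[0,0,40,0,0,0,60],[0,0,40,0,0,0,60],[0,0,40,0,0,0,60],[0,0,40,0,0,0,60],[0,0,40,0,0,0,60],[0,0,20,0,0,0,60],[0,0,0,0,0,0,60],[0,0,0,0,0,0,60]],
])

```text
time_s: 36.15
ee_pos: [0.5014, -0.1698, 0.1848]
eef_rot: [2.665, 1.571, 0.909]
force: [-0.2, 1.1, -0.5]
grip_width: 0.0601
```

Run:
```python
from h import *
c,R,t=cam('scene'); im=cv2.cvtColor(c['img'],cv2.COLOR_RGB2BGR)
cv2.imwrite('pics/s18.png',cv2.resize(im[150:280,340:540],None,fx=3.5,fy=3.5,interpolation=cv2.INTER_CUBIC))
c,R,t=cam('top'); im=cv2.cvtColor(c['img'],cv2.COLOR_RGB2BGR)
cv2.imwrite('pics/t18.png',cv2.resize(im[135:280,90:290],None,fx=4,fy=4,interpolation=cv2.INTER_CUBIC))
```

```text
(no output)
```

View pics/s18.png

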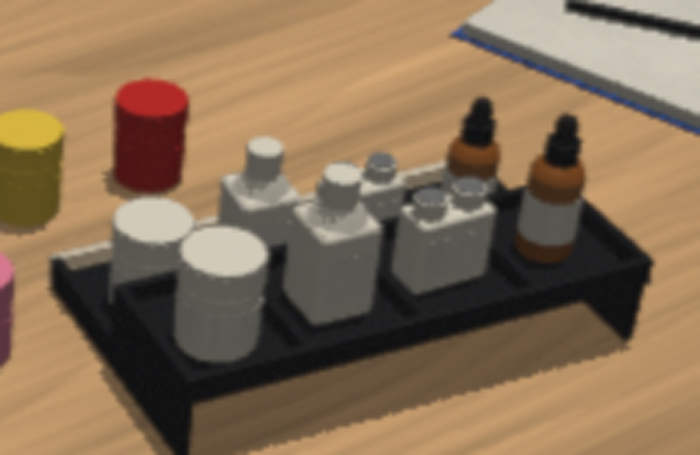

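View pics/t18.png

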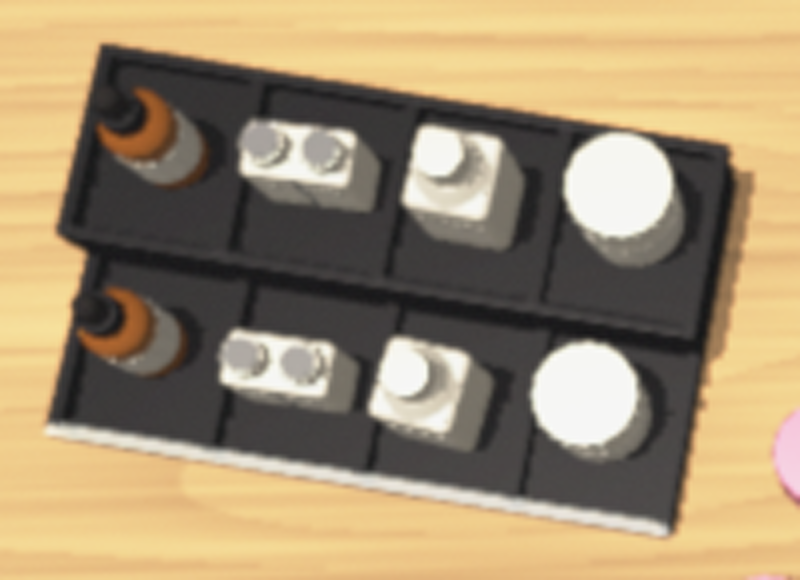

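Each fresh bottle stands upright behind its own kind, and the opened ones are at their first pixels. One numeric check before handing in.

Run:
```python
from h import *
c,R,t=cam('top'); a=np.radians(-10.6); x=np.array([np.cos(a),np.sin(a)]); y=np.array([-np.sin(a),np.cos(a)]); o=np.array([.567,.2064])-.041*x
for n,X,Y,z in [('dropper',118,102,.129),('oblong',295,147,.1),('square',438,152,.127),('pot',620,185,.101)]:
    p=ray(c,R,t,(X+.5)/4-.5+90,(Y+.5)/4-.5+135,z)[:2]-o; print(n,np.round([p@x,p@y],4))
ob=ctrl.get_obs(); print(ob['time_s'],ob['force'].round(1),ob['grip_width'])
hand_in()
```

```text
dropper [0.0395 0.0937]
oblong [0.0402 0.0313]
square [ 0.0407 -0.034 ]
pot [ 0.0461 -0.1027]
36.3 [ 0.4  0.9 -0.5] 0.060352013566803565
the job is handed in; nothing more can be done
```

All four fresh bottles now stand on the back step, in the order dropper, oblong, square, pot from the robot's left. Each is behind the opened bottle of its own kind. I handed in at 36.3 s.

- **Position:** The final top view puts all four within 9 mm of their column centres along the stand and within 6 mm in depth. The limits are 24 mm and 28 mm. The 9 mm is the dropper's teat tip, seen at a steep angle; the gripper let it go within 2 mm of centre.
- **Set-down:** I lowered each bottle until it touched the floor (8 to 14 N) and only then released it. Touchdown came within about 1 mm of the height I expected each time.
- **Opened bottles and look-alikes:** In the last pictures every bottle stands upright and the opened ones are at their starting pixels. I did not touch the pink, yellow and red look-alikes.
- **Gripper:** It was empty and about 0.19 m above the bench, clear of everything.
- **Disagreements:** The two cameras differed by up to 4 mm on the fresh dropper and the stand, well inside the tolerances. No check failed.

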